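# Push the full sample rack home in the reading station

## Robot

A 6-joint arm with a two-finger parallel gripper is mounted at the origin on the work surface. World frame = base frame: x ahead of the robot, y to its left, z up, the work surface at z = 0. Lengths are in m, angles in rad, forces in N, time in s.
With the tool pointing down it reaches from about 0.3 to 0.775 m from the base axis. Payload 14.6 kg.
Tool frame: the origin (TCP) lies midway between the tips of the shut fingers; the grasp point (between the pads) lies 19 mm behind it; z points along the fingers, y is the line along which they close (so a half turn about z gives the same grasp; the last joint's range is limited). The gripper opens to 94 mm and grips with 3 to 60 N. Pads are 16 mm wide; open, the fingers measure 119 mm over their backs; the gripper's body (75 mm by 177 mm) begins 78 mm behind the grasp point.
Start: joints at [-1.201, 0.3, 1.521, -0, 1.321, -0.067], TCP at [0.233, -0.498, 0.205] pointing down, gripper open.
Joint ranges: [-3.03, 3.03], [-0.79, 2.21], [0.23, 2.52], [-1.04, 4.18], [0, 3.07], [-2.55, 2.55]. Speed limits (rad/s): [2.22, 2.22, 2.57, 3.14, 3.14, 3.14].

## Interface

Orientations are given as [roll, pitch, yaw] about the fixed x, y, z axes, in that order (R = Rz(yaw) Ry(pitch) Rx(roll)).
In Python, from station import ctrl gives the robot as it stands. The module is installed in compiled form; this text tells all that it offers.
- The arm moves only by the tool servo_tool, never from a script. Its argument "plan" is a list of rows, each a list of 7 numbers: the opening in per cent of the stroke, from 0 (shut) to 100 (fully open), then the shift along the tool's x, y, z in m, then the turn, a rotation vector about the tool's x, y, z in rad. A call has exactly 8 rows; each row shifts and turns the commanded pose from where the row before left it, along the tool's axes as they then stand; what a row does not reach is not made up. A row lasts 1/8 s, in which the tool goes at most 62.5 mm and 10.7 degrees, less where a joint would pass 70% of its speed; a pose out of reach is approached as far as the arm can. A call with a gripper value outside its range is refused whole. The fingers move at their own pace and stop on an object; "force" is the grip in N (left out, the last holds). Time passes only in rows, so rows that do not move let the fingers close, or fill a call up. It gives the time, the measured TCP pose, the force, the opening and the grip force at its end, in the units of the state.
- ctrl.get_obs(): the state, without advancing time (a new reading comes with each control period).
- ctrl.camera(name): name is "scene" or "top" or "wrist"; returns a dict with "pixels" (420x560x3 uint8, red, green, blue), "z_map" (420x560 float32, m along the optical axis (not along the pixel's ray), 0 where there is no reading), "mtx" (3x3 intrinsics, pixels), "pose" (4x4, takes a point from camera to world coordinates). Camera axes: x right, y up, looking along -z (the intrinsics and any distortion apply to the point x, -y, -z); pixel columns grow to the right and rows downward; lengths in m; the calibration is good to about 2 mm. A picture is of the moment at which its call begins.
- ctrl.hand_in(): hands the job in; it is judged then, once.
The state is a dict: "time_s": time; "qpos": joint angles; "joint_vel": joint speeds; "tau": joint torques, N m; "ee_pos": TCP position; "eef_rot": TCP orientation; "force": force on the tool from outside, world axes, zero at the start; "moment": the same for the moment, N m; "grip_width": finger opening in m; "grip_force": force on a finger pad.
Only numpy, scipy, OpenCV 4.12 (cv2) and the standard library are available. Lean on these libraries where they do the work, as an engineer would, in place of code of your own. Each camera call takes 0.05 s, during which the arm holds its last target. There are 200 camera calls.

## Task

Push the full sample rack (the one with capped tubes standing in it) along the counter into the corner of the reading station, so that it stands flush against the long fence and against the end stop. Only push it: do not lift or tip it. Leave the empty rack and everything else on the counter where it is, and take the hand away when done.

Things in the scene. Friction and masses are not known exactly. Their poses are not given: they have to be found in the camera images.
- full_rack: White rack with 40 capped tubes fixed in it, loose. Block 88 (x) by 128 (y) by 40 mm high; the caps cover 74 by 117 mm and reach 54 mm up. 0.3 to 0.55 kg. Too wide to grip; it slides on the counter when pushed on its upright sides. Origin: centre of its underside, z up. Its +x side starts roughly facing the long fence (within 20 degrees), its +y end towards the end stop.
- far_left (a point): The full rack's upright edge at its +x, +y corner (44 mm, 64 mm from its centre), 20 mm above its underside: this edge belongs in the inside corner of the station.
- far_right (a point): The full rack's upright edge at its +x, -y corner (44 mm, -64 mm from its centre), 20 mm above its underside: this edge belongs against the long fence.
- empty_rack: White rack of the same block size (88 by 128 by 40 mm) with open dark holes and no tubes. Loose, to be left alone. It may stand to the left or to the right of the full one. Origin at the centre of its underside.
- station: Reading station, fixed: two aluminium fences 12 mm thick, 30 mm high. Origin in their inside corner, at counter height, on the faces to be touched. The long fence runs 600 mm along its -y, facing its -x (the robot); the end stop runs 100 mm along its -x, facing its -y (robot's right). Place and yaw (up to 6 degrees) vary. Rack home: its centre at station x -44, y -64 mm.
- reader (a point): Middle of the top of the station's grey reader housing, fixed behind the long fence near the corner: 70 (x) by 85 (y) by 75 mm high, at station x 50, y -30 mm.
- jar: Loose jar, 60 mm across, 80 mm high, left of the station. Leave alone. Origin at the underside's centre.
- wash_bottle: Loose bottle, 64 mm across, 150 mm high, on the right of the counter. Leave alone. Origin at the underside's centre.
- marker: Loose marker pen, 130 mm long, 14 mm thick, lying on the counter on the left, nearer to the robot than the station. Leave alone. Origin under its middle, x along the pen.
- label_roll: Loose roll of labels, 76 mm across, 40 mm high, beyond the long fence. Leave alone. Origin at the underside's centre.
- single_tube: Loose single tube in a 45 mm square foot, 95 mm high, beyond the long fence. Leave alone. Origin at the underside's centre.
- clip_cup: Loose white open cup, 70 mm across, 50 mm high, left of the station. Leave alone. Origin at the underside's centre.
There are look-alikes about, which are no part of the job. What is shaped like the full_rack but red is not meant.

How it is judged:
At the end, for the whole second after the job is handed in: The full rack stands flat and at rest on the counter, both edges of its far side within 4 mm of the long fence's face and its left far edge within 4 mm of the end stop's face (x of far_left in the frame of station between -0.004 and 0.004 m and x of far_right in the frame of station between -0.004 and 0.004 m and y of far_left in the frame of station between -0.004 and 0.004 m and height (world z) of full_rack below 0.004 m and angle between full_rack's own z axis and vertical below 0.05 rad and linear speed of full_rack below 0.01 m/s and angular speed of full_rack below 0.05 rad/s); the robot touches nothing.
It fails at once if the full rack is lifted (underside's centre more than 10 mm up) (height (world z) of full_rack above 0.01 m).
It fails at once if the full rack is tipped by more than 10 degrees (angle between full_rack's own z axis and vertical above 0.175 rad).
It fails at once if the empty rack is moved by more than 15 mm (distance of empty_rack from where it was at the start of the episode above 0.015 m).
It fails at once if another loose thing on the counter is moved by more than 15 mm (distance of any of jar, wash_bottle, marker, label_roll, single_tube, clip_cup from where it was at the start of the episode above 0.015 m).
It also fails if it takes over 59 s, if anything falls off the work surface, if the arm or the gripper's body presses on something with over 40 N, if the wrist force passes 120 N, or if a joint passes its speed limit or range.

## Working session

There is one attempt and no reset: what is moved stays moved. The work goes in short steps, Python scripts to look and compute and a tool call to move; the robot and the scene stay as the last step left them, time stands still between calls to the robot, and variables do not carry over. Pictures are saved under pics/ and viewed, at most 10 in all, crops included, and the job is handed in when it is done.

Besides the shell and the picture viewer there is one more tool, called after "Request:" by a JSON object that holds its "method" and its "body". servo_tool: Moves the arm, as the interface text tells. Its arguments: {"type":"object","properties":{"plan":{"type":"array","items":{"type":"array","items":{"type":"number"}}},"force":{"type":"number"}},"required":["plan"]}

```bash
mkdir -p pics
cat > h.py <<'E'
import numpy as np, cv2
from station import ctrl
def shot(n,f=None):
    c=ctrl.camera(n)
    if f: cv2.imwrite(f,c["pixels"][:,:,::-1])
    return c
def pts(c):
    "world point per pixel from depth"
    K,P,z=c["mtx"],c["pose"],c["z_map"]
    v,u=np.mgrid[:z.shape[0],:z.shape[1]]
    X=np.stack([(u-K[0,2])/K[0,0]*z,-(v-K[1,2])/K[1,1]*z,-z],-1)
    return X@P[:3,:3].T+P[:3,3]
E
python3 - <<'E'
from h import *
o=ctrl.get_obs();print({k:np.round(v,3) for k,v in o.items()})
for n in("top","scene"):
    c=shot(n,f"pics/{n}0.png");np.savez(f"{n}0.npz",**c)
    print(n,c["mtx"].round(1).tolist(),c["pose"].round(3).tolist(),(c["z_map"]==0).mean(), c.keys())
E
```

```text
{'time_s': np.float64(0.0), 'qpos': array([-1.201,  0.3  ,  1.522,  0.   ,  1.321, -0.067]), 'joint_vel': array([ 0.001, -0.001, -0.002,  0.   , -0.001,  0.   ]), 'tau': array([-1.0000e-03, -5.3181e+01, -3.5274e+01,  7.1000e-02,  2.4000e-02,
       -0.0000e+00]), 'ee_pos': array([ 0.233, -0.498,  0.205]), 'eef_rot': array([-3.14 , -0.   ,  0.437]), 'force': array([ 0.151, -0.496, -0.196]), 'moment': array([-0.022, -0.043,  0.029]), 'grip_force': np.float64(0.0), 'grip_width': np.float64(0.094)}
top [[392.9, 0.0, 283.0], [0.0, 392.9, 209.1], [0.0, 0.0, 1.0]] [[0.013, 0.995, -0.096, 0.463], [-1.0, 0.013, 0.008, 0.039], [0.01, 0.096, 0.995, 1.109], [0.0, 0.0, 0.0, 1.0]] 0.00383078231292517 dict_keys(['pixels', 'z_map', 'mtx', 'pose'])
scene [[484.8, 0.0, 272.9], [0.0, 484.8, 207.2], [0.0, 0.0, 1.0]] [[0.673, -0.584, 0.453, 1.121], [0.739, 0.524, -0.423, -0.476], [0.01, 0.62, 0.785, 1.014], [0.0, 0.0, 0.0, 1.0]] 0.004060374149659864 dict_keys(['pixels', 'z_map', 'mtx', 'pose'])
```

View pics/top0.png

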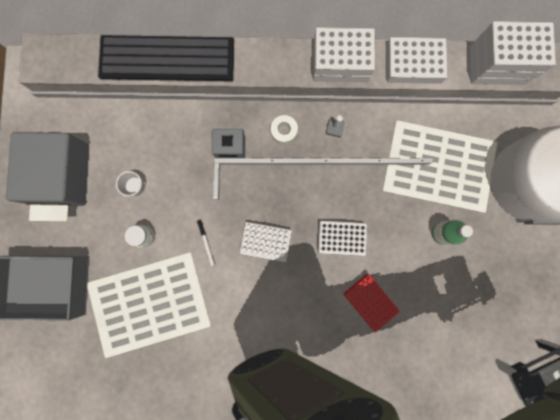

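View pics/scene0.png

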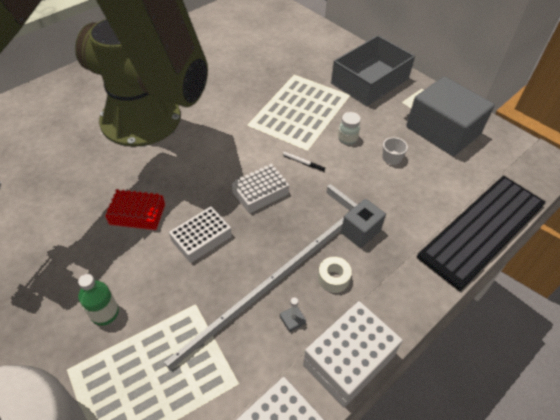

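The top view (up = +x, left = +y) shows the full rack with caps at about (266,241). The empty rack is at (343,238) and the red decoy at (371,302). The long fence runs along row ~160 over columns 215–432, the end stop along column ~216 over rows 160–198, and the marker is at (206,243). The scene view shows the same layout, with the full rack at (262,188) and the corner at (345,215).

```bash
cat >> h.py <<'E'
def rect(xy):
    (c,s,a)=cv2.minAreaRect((xy*1000).astype(np.float32)); return np.round(c,1),np.round(s,1),round(a,1)
E
python3 - <<'E'
from h import *
for n,box in (("top",dict(full=(235,215,296,266),empty=(314,215,372,260),fence=(205,140,445,205))),("scene",dict(full=(225,160,295,215),empty=(165,205,238,262),fence=(160,180,375,370)))):
    c=np.load(f"{n}0.npz");p=pts(c)
    tab=p[220:300,180:230] if n=="top" else p[240:300,60:100]
    print(n,"table z",np.percentile(p[...,2][(abs(p[...,2])<.02)],[5,50,95]).round(4))
    for k,(a,b,d,e) in box.items():
        q=p[b:e,a:d].reshape(-1,3)
        for lo,hi in (((.03,.046),(.046,.062),(.03,.062)) if k!="fence" else ((.024,.036),)):
            m=q[(q[:,2]>lo)&(q[:,2]<hi)]
            print(k,lo,hi,len(m),rect(m[:,:2]) if len(m)>9 else "", np.median(m[:,2]).round(4))
c=np.load("top0.npz");p=pts(c)
q=p[140:205,205:445].reshape(-1,3);f=q[(q[:,2]>.024)&(q[:,2]<.036)]
L=f[(f[:,1]<.17)]; 
vx,vy,x0,y0=cv2.fitLine(L[:,:2].astype(np.float32),cv2.DIST_HUBER,0,.01,.01).ravel()
if vy<0: vx,vy=-vx,-vy
print("long fence centre line dir yaw(deg)",np.degrees(np.arctan2(-vx,vy)),x0,y0,"widths",np.percentile((L[:,:2]-[x0,y0])@[vy,-vx],[2,50,98]))
d=np.array([vx,vy]);n_=np.array([vy,-vx])
s=(f[:,:2]-[x0,y0])@d;w=(f[:,:2]-[x0,y0])@n_
print("end y range",s.min(),s.max()); E=f[w<-.02]; se=(E[:,:2]-[x0,y0])@d
print("stop",np.percentile(se,[2,50,98]),"w",w.min())
med=np.median(se)-.006; wm=np.median((L[:,:2]-[x0,y0])@n_)-.006
print("corner",np.array([x0,y0])+d*med+n_*wm)
E
```

```text
top table z [-0.0031  0.0004  0.0046]
full 0.03 0.046 903 (array([475.9,  76.4]), array([128.4,  87.9]), 80.4) 0.0402
full 0.046 0.062 619 (array([476.5,  76. ]), array([116.7,  71.7]), 80.5) 0.0539
full 0.03 0.062 1522 (array([475.9,  76.4]), array([128.4,  87.9]), 80.4) 0.0422
empty 0.03 0.046 1520 (array([ 488.8, -133.8]), array([128.1,  88.1]), 87.5) 0.0404
empty 0.046 0.062 3  0.0464
empty 0.03 0.062 1523 (array([ 488.8, -133.8]), array([128.1,  88.1]), 87.5) 0.0404
fence 0.024 0.036 1273 (array([715. , -70.9]), array([136.1, 618.3]), 10.2) 0.03
scene table z [-0.0049 -0.001   0.0042]
full 0.03 0.046 604 (array([478.3,  75.3]), array([128.8,  90.9]), 81.4) 0.0389
full 0.046 0.062 717 (array([477.4,  77.2]), array([118.1,  79.3]), 79.9) 0.0516
full 0.03 0.062 1321 (array([478.3,  75.3]), array([128.8,  90.9]), 81.4) 0.0474
empty 0.03 0.046 1584 (array([ 489.1, -133.1]), array([129.8,  90.9]), 87.1) 0.0389
empty 0.046 0.062 1  0.0461
empty 0.03 0.062 1585 (array([ 489.1, -133.1]), array([129.8,  90.9]), 87.1) 0.0389
fence 0.024 0.036 2134 (array([638.7, -44.3]), array([545.7, 452. ]), 62.3) 0.0288
long fence centre line dir yaw(deg) 0.93431276 0.7047255 -0.17673075 widths [-5.81264928e-03 -7.92298559e-05  1.17770156e-02]
end y range -0.21019814633708536 0.4011337668789995
stop [0.38873999 0.3945743  0.40079187] w -0.1035842146373688
corner [0.69231095 0.21169275]
```

Request:
{"method": "servo_tool", "body": {"plan": [[100,0.025,-0.029,0,0,0,0],[100,0.025,-0.029,0,0,0,0],[100,0.025,-0.029,0,0,0,0],[100,0.025,-0.029,0,0,0,0],[100,0.025,-0.029,0,0,0,0],[100,0.025,-0.029,0,0,0,0],[100,0.025,-0.029,0,0,0,0],[100,0.025,-0.029,0,0,0,0]]}}

```text
time_s: 1.1
ee_pos: [0.3158, -0.2023, 0.2053]
eef_rot: [-3.141, 0.0, 0.437]
force: [-0.9, 0.2, -0.5]
grip_width: 0.094
grip_force: 0.0
```

Request:
{"method": "servo_tool", "body": {"plan": [[100,0.025,-0.029,0,0,0,0],[100,0.025,-0.029,0,0,0,0],[100,0.025,-0.029,0,0,0,0],[100,0.025,-0.029,0,0,0,0],[100,0.025,-0.029,0,0,0,0],[100,0.025,-0.029,0,0,0,0],[100,0.025,-0.028,0,0,0,0],[100,0.025,-0.028,0,0,0,0]]}}

```text
time_s: 2.1
ee_pos: [0.3997, 0.0908, 0.2053]
eef_rot: [-3.142, 0.0, 0.437]
force: [-0.3, -0.9, -0.0]
grip_width: 0.094
grip_force: 0.0
```

Request:
{"method": "servo_tool", "body": {"plan": [[100,0,0,0.01,0,0,0.15],[100,0,0,0.02,0,0,0.15],[100,0,0,0.02,0,0,0.15],[100,0,0,0.02,0,0,0.154],[100,0,0,0.02,0,0,0],[100,0,0,0.02,0,0,0],[100,0,0,0,0,0,0],[100,0,0,0,0,0,0]]}}

```text
time_s: 3.1
ee_pos: [0.4, 0.0895, 0.0961]
eef_rot: [-3.141, -0.001, -0.167]
force: [-0.1, -0.4, -0.5]
grip_width: 0.094
grip_force: 0.0
```

```bash
cat >> h.py <<'E'
def fence(p):
    m=(p[...,2]>.024)&(p[...,2]<.036)&(p[...,0]>.58)&(p[...,0]<.74)&(p[...,1]>-.42)&(p[...,1]<.25)
    return p[m]
def seen(p,roi=((.4,.72),(-.06,.24))):
    m=(p[...,2]>.033)&(p[...,2]<.062)
    for i in(0,1): m&=(p[...,i]>roi[i][0])&(p[...,i]<roi[i][1])
    return p[m]
E
python3 - <<'E'
from h import *
o=ctrl.get_obs();print(o["time_s"],o["ee_pos"].round(4),o["eef_rot"].round(3),o["qpos"].round(2),o["force"].round(1))
p=pts(np.load("top0.npz"));f=fence(p)
# clean fits: long fence centre line by y bins
ys=np.arange(-.38,.18,.04)
a=np.array([[y,np.median(f[(abs(f[:,1]-y)<.02)&(f[:,0]>.68),0])] for y in ys]);print(a.round(4).tolist())
g=np.polyfit(a[:,0],a[:,1],1);print("yaw",-np.degrees(np.arctan(g[0])),"x at .2",np.polyval(g,.2), "resid",(a[:,1]-np.polyval(g,a[:,0])).round(4))
b=np.array([[x,np.median(f[(abs(f[:,0]-x)<.008)&(f[:,1]>.18),1])] for x in np.arange(.61,.69,.016)]);print(b.round(4).tolist())
c=shot("top","pics/top1.png")
q=seen(pts(c));print(rect(q[:,:2]))
E
```

```text
3.1 [0.4    0.0895 0.0961] [-3.141e+00 -1.000e-03 -1.670e-01] [0.13 0.13 2.01 0.   1.   1.87] [-0.1 -0.4 -0.5]
[[-0.38, 0.707], [-0.34, 0.7068], [-0.3, 0.7062], [-0.26, 0.7055], [-0.22, 0.705], [-0.18, 0.7041], [-0.14, 0.7041], [-0.1, 0.7032], [-0.06, 0.7028], [-0.02, 0.702], [0.02, 0.7016], [0.06, 0.701], [0.1, 0.7006], [0.14, 0.7006], [0.18, 0.7012]]
yaw 0.7170466596181856 x at .2 0.6996972294382366 resid [ 0.0001  0.0004  0.0003  0.      0.     -0.0004  0.0002 -0.0002 -0.0001
 -0.0005 -0.0004 -0.0004 -0.0004  0.0002  0.0013]
[[0.61, 0.2161], [0.626, 0.2164], [0.642, 0.2171], [0.658, 0.2176], [0.674, 0.2177]]
(array([573.7, 103.8]), array([262.6, 282.6]), 84.5)
```

Request:
{"method": "servo_tool", "body": {"plan": [[100,0,0,0.02,0,0,0],[100,0,0,0.02,0,0,0],[100,0,0,0.02,0,0,0],[100,0,0,0.015,0,0,0],[100,0,0,0.007,0,0,0],[100,0.006,0,0,0,0,0],[100,0.006,0,0,0,0,0],[100,0.006,0,0,0,0,0]]}}

```text
time_s: 4.15
ee_pos: [0.4183, 0.0864, 0.0139]
eef_rot: [-3.141, -0.001, -0.167]
force: [0.7, -0.1, -0.0]
grip_width: 0.0941
grip_force: 0.0
```

Request:
{"method": "servo_tool", "body": {"plan": [[100,0.006,0,0,0,0,0],[100,0.006,0,0,0,0,0],[100,0.006,0,0,0,0,0],[100,0.006,0,0,0,0,-0.005],[100,0.008,0,0,0,0,-0.01],[100,0.008,0,0,0,0,-0.01],[100,0.008,0,0,0,0,-0.01],[100,0.008,0,0,0,0,-0.01]]}}

```text
time_s: 5.15
ee_pos: [0.4733, 0.0777, 0.0134]
eef_rot: [3.142, 0.0, -0.122]
force: [-2.5, 0.3, 1.2]
grip_width: 0.0937
grip_force: 1.4
```

Run:
```python
from h import *
c=shot("scene","pics/s1.png");p=pts(c)
q=seen(p,((.47,.68),(-.06,.2)));q=q[q[:,2]>.044];print(len(q),rect(q[:,:2]))
```

```text
911 (array([516. ,  72.6]), array([120.4, 100.3]), 84.9)
```

View pics/s1.png

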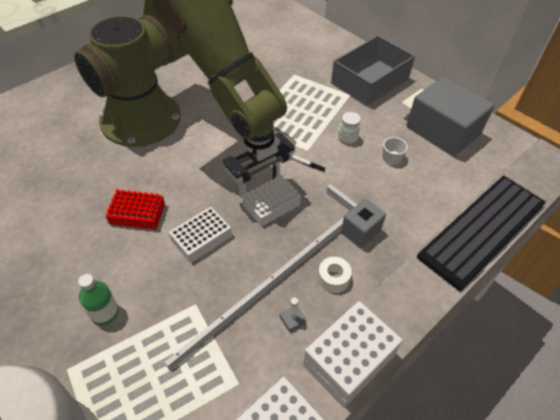

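The scene view shows both fingers on the rack's near side at about (270,190). The rack is moving square, and the empty rack at (200,235) and the marker at (305,160) are untouched. I'll carry on pushing.

Request:
{"method": "servo_tool", "body": {"plan": [[100,0.008,0,0,0,0,-0.009],[100,0.008,0,0,0,0,-0.009],[100,0.008,0,0,0,0,-0.009],[100,0.008,0,0,0,0,-0.009],[100,0.008,0,0,0,0,-0.009],[100,0.008,0,0,0,0,-0.009],[100,0.008,0,0,0,0,-0.009],[100,0.008,0,0,0,0,-0.009]]}}

```text
time_s: 6.2
ee_pos: [0.537, 0.072, 0.0134]
eef_rot: [3.142, 0.0, -0.05]
force: [-1.7, -0.6, -0.8]
grip_width: 0.0939
grip_force: 0.8
```

Request:
{"method": "servo_tool", "body": {"plan": [[100,0.008,0,0,0,0,-0.009],[100,0.007,0,0,0,0,-0.009],[100,0.007,0,0,0,0,-0.009],[100,0.007,0,0,0,0,-0.009],[100,0.006,0,0,0,0,-0.009],[100,0.006,0,0,0,0,-0.009],[100,0.004,0,0,0,0,-0.01],[100,0.002,0,0,0,0,0]]}}

```text
time_s: 7.2
ee_pos: [0.5836, 0.0709, 0.0135]
eef_rot: [-3.142, 0.0, 0.014]
force: [-3.0, -0.5, 1.1]
grip_width: 0.094
grip_force: 1.6
```

Request:
{"method": "servo_tool", "body": {"plan": [[100,-0.005,0,0,0,0,0],[100,-0.02,0,0,0,0,0],[100,-0.03,0,0,0,0,0],[100,-0.02,0,-0.02,0,0,0],[50,0,0,-0.04,0,0,0],[50,0,0,-0.05,0,0,0],[50,0,0,-0.02,0,0,0],[50,0,0,0,0,0,0]]}}

```text
time_s: 8.2
ee_pos: [0.5089, 0.0699, 0.1447]
eef_rot: [-3.141, -0.003, 0.014]
force: [-1.0, -0.2, -1.2]
grip_width: 0.0574
grip_force: 0.0
```

Run:
```python
from h import *
c=shot("scene");p=pts(c)
q=seen(p,((.56,.70),(-.06,.2)));q=q[(q[:,2]>.044)];print(len(q),rect(q[:,:2]))
q=seen(p,((.56,.685),(-.06,.2)));print(len(q),rect(q[:,:2]))
c=shot("top","pics/t2.png");p=pts(c)
q=seen(p,((.56,.69),(-.06,.2)));print(len(q),rect(q[:,:2]))
```

```text
895 (array([638.4,  71.2]), array([ 75.4, 118.7]), 0.7)
1492 (array([637.6,  71.2]), array([ 89.8, 131.2]), 0.3)
1451 (array([636.2,  71.2]), array([ 87.3, 124.4]), 0.7)
```

View pics/t2.png

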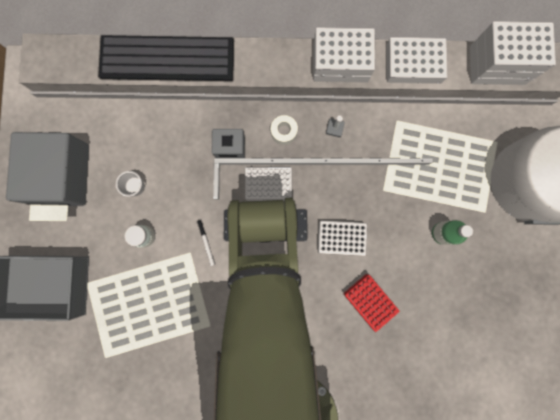

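The top view shows the full rack at (268,182), square and about 13 mm short of the long fence. The empty rack at (343,238) hasn't moved. Next I'll push along +y from the rack's right end.

Request:
{"method": "servo_tool", "body": {"plan": [[50,0.021,0.017,0,0,0,0],[50,0.021,0.017,0,0,0,0],[50,0.021,0.017,0,0,0,0],[50,0.021,0.017,0,0,0,0],[50,0.021,0.017,0,0,0,0],[50,0.021,0.017,0,0,0,0],[50,0,0,0,0,0,-0.17],[50,0,0,0,0,0,-0.17]]}}

```text
time_s: 9.3
ee_pos: [0.6354, -0.0306, 0.1411]
eef_rot: [-3.14, 0.003, 0.359]
force: [-1.1, -0.3, 0.7]
grip_width: 0.0472
grip_force: 0.0
```

Request:
{"method": "servo_tool", "body": {"plan": [[50,0,0,0,0,0,-0.17],[50,0,0,0,0,0,-0.17],[50,0,0,0,0,0,-0.17],[50,0,0,0,0,0,-0.17],[50,0,0,0,0,0,-0.17],[50,0,0,0,0,0,-0.17],[50,0,0,0,0,0,-0.17],[50,0,0,0,0,0,-0.041]]}}

```text
time_s: 10.3
ee_pos: [0.6352, -0.0304, 0.1414]
eef_rot: [-3.139, -0.0, 1.588]
force: [-0.4, -0.3, 0.7]
grip_width: 0.0472
grip_force: 0.0
```

Request:
{"method": "servo_tool", "body": {"plan": [[50,0,0,0.02,0,0,0],[50,0,0,0.025,0,0,0],[50,0,0,0.025,0,0,0],[50,0,0,0.025,0,0,0],[50,0,0,0.02,0,0,0],[50,0,0,0.011,0,0,0],[50,0,0,0.005,0,0,0],[50,0,0,0,0,0,0]]}}

```text
time_s: 11.3
ee_pos: [0.636, -0.0304, 0.0126]
eef_rot: [3.141, -0.0, 1.585]
force: [0.7, -0.9, 0.2]
grip_width: 0.0471
grip_force: 0.0
```

Request:
{"method": "servo_tool", "body": {"plan": [[50,0.008,0,0,0,0,0],[50,0.008,0,0,0,0,0],[50,0.006,0,0,0,0,0],[50,0.006,0,0,0,0,0],[50,0.006,0,0,0,0,0],[50,0.008,0,0,0,0,0],[50,0.008,0,0,0,0,0],[50,0.008,0,0,0,0,0]]}}

```text
time_s: 12.3
ee_pos: [0.6351, 0.028, 0.0125]
eef_rot: [3.141, 0.0, 1.585]
force: [-0.4, -3.8, 2.1]
grip_width: 0.0466
grip_force: 1.7
```

Request:
{"method": "servo_tool", "body": {"plan": [[50,0.008,0,0,0,0,0],[50,0.008,0,0,0,0,0],[50,0.008,0,0,0,0,0],[50,0.008,0,0,0,0,0],[50,0.006,0,0,0,0,0],[50,0.003,0,0,0,0,0],[50,0.001,0,0,0,0,0],[50,0.001,0,0,0,0,0]]}}

```text
time_s: 13.3
ee_pos: [0.6344, 0.0704, 0.0125]
eef_rot: [-3.142, 0.0, 1.585]
force: [-0.1, -4.2, 4.5]
grip_width: 0.047
grip_force: 2.2
```

Request:
{"method": "servo_tool", "body": {"plan": [[50,0.001,0,0,0,0,0],[50,0.001,0,0,0,0,0],[50,0.001,0,0,0,0,0],[50,0.001,0,0,0,0,0],[50,0,0,0,0,0,0],[50,0,0,0,0,0,0],[50,0,0,0,0,0,0],[50,0,0,0,0,0,0]]}}

```text
time_s: 14.3
ee_pos: [0.6343, 0.0747, 0.0123]
eef_rot: [-3.141, -0.0, 1.585]
force: [0.6, -2.0, 0.4]
grip_width: 0.0469
grip_force: 0.8
```

Request:
{"method": "servo_tool", "body": {"plan": [[50,0.001,0,0,0,0,0],[50,0.001,0,0,0,0,0],[50,0.0005,0,0,0,0,0],[50,0,0,0,0,0,0],[50,0,0,0,0,0,0],[50,0,0,0,0,0,0],[50,0,0,0,0,0,0],[50,0,0,0,0,0,0]]}}

```text
time_s: 15.3
ee_pos: [0.6343, 0.0752, 0.0123]
eef_rot: [-3.141, 0.002, 1.584]
force: [0.6, -15.5, 1.3]
grip_width: 0.047
grip_force: 7.4
```

```bash
cat >> h.py <<'E'
def report(n="scene"):
    c=shot(n);p=pts(c);q=seen(p,((.58,.685),(.06,.206)));k=q[q[:,2]>.046]
    print("block",len(q),rect(q[:,:2]),"caps",len(k),rect(k[:,:2]));return c,p
E
python3 - <<'E'
from h import *
report()
E
```

```text
block 541 (array([637.6, 133.9]), array([ 88.2, 142.3]), 0.9) caps 317 (array([636.7, 134.6]), array([ 73.7, 141.1]), 0.9)
```

Request:
{"method": "servo_tool", "body": {"plan": [[50,-0.01,0,0,0,0,0],[50,-0.03,0,0,0,0,0],[50,0,0,-0.03,0,0,0],[50,0,0,-0.05,0,0,0],[100,0,0,-0.05,0,0,0],[100,0,0,0,0,0,0.17],[100,0,0,0,0,0,0.17],[100,0,0,0,0,0,0.17]]}}

```text
time_s: 16.35
ee_pos: [0.6346, 0.0373, 0.1423]
eef_rot: [-3.141, -0.0, 1.069]
force: [0.2, -0.4, 0.1]
grip_width: 0.0836
grip_force: 0.0
```

Request:
{"method": "servo_tool", "body": {"plan": [[100,0,0,0,0,0,0.17],[100,0,0,0,0,0,0.17],[100,0,0,0,0,0,0.17],[100,0,0,0,0,0,0.17],[100,0,0,0,0,0,0.17],[100,0,0,0,0,0,0.17],[100,0,0,0,0,0,0.04],[100,0,0,0,0,0,0]]}}

```text
time_s: 17.35
ee_pos: [0.6347, 0.0372, 0.1422]
eef_rot: [-3.141, 0.001, 0.015]
force: [-0.0, 0.2, 0.4]
grip_width: 0.0941
grip_force: 0.0
```

Request:
{"method": "servo_tool", "body": {"plan": [[100,-0.018,-0.023,0,0,0,0],[100,-0.018,-0.023,0,0,0,0],[100,-0.018,-0.023,0,0,0,0],[100,-0.018,-0.022,0,0,0,0],[100,-0.009,-0.022,0,0,0,0],[100,0,0,0,0,0,0],[100,0,0,0,0,0,0],[100,0,0,0,0,0,0]]}}

```text
time_s: 18.35
ee_pos: [0.5525, 0.1481, 0.1423]
eef_rot: [3.142, 0.0, 0.014]
force: [-0.4, -0.1, -0.7]
grip_width: 0.0944
grip_force: 0.0
```

Run:
```python
from h import *
report()
report("top")
```

```text
block 1382 (array([637.3, 144. ]), array([ 89.4, 124.3]), 0.6) caps 782 (array([637. , 146.9]), array([ 74.7, 118.3]), 0.5)
block 414 (array([647.8, 144.5]), array([ 61.4, 121.9]), 0.6) caps 192 (array([644.9, 147.1]), array([ 55.5, 116.8]), 0.4)
```

Request:
{"method": "servo_tool", "body": {"plan": [[100,0,0,0.02,0,0,0],[100,0,0,0.025,0,0,0],[100,0,0,0.025,0,0,0],[100,0,0,0.025,0,0,0],[100,0,0,0.02,0,0,0],[100,0,0,0.01,0,0,0],[100,0,0,0.004,0,0,0],[100,0.005,0,0,0,0,0]]}}

```text
time_s: 19.45
ee_pos: [0.5575, 0.1489, 0.0139]
eef_rot: [-3.142, -0.0, 0.015]
force: [0.0, -0.2, -0.1]
grip_width: 0.0941
grip_force: 0.0
```

Request:
{"method": "servo_tool", "body": {"plan": [[100,0.006,0,0,0,0,0],[100,0.006,0,0,0,0,0],[100,0.005,0,0,0,0,0],[100,0.005,0,0,0,0,0],[100,0.005,0,0,0,0,0],[100,0.004,0,0,0,0,0],[100,0.004,0,0,0,0,0],[100,0.002,0,0,0,0,0]]}}

```text
time_s: 20.45
ee_pos: [0.5943, 0.1495, 0.0134]
eef_rot: [3.142, 0.0, 0.015]
force: [-4.3, -0.1, 1.9]
grip_width: 0.0941
grip_force: 2.4
```

Request:
{"method": "servo_tool", "body": {"plan": [[100,0.001,0,0,0,0,0],[100,0.001,0,0,0,0,0],[100,0.001,0,0,0,0,0],[100,0,0,0,0,0,0],[100,0,0,0,0,0,0],[100,0,0,0,0,0,0],[100,0,0,0,0,0,0],[100,0,0,0,0,0,0]]}}

```text
time_s: 21.45
ee_pos: [0.5973, 0.1496, 0.0134]
eef_rot: [-3.141, -0.0, 0.015]
force: [-1.7, -0.7, -0.2]
grip_width: 0.0941
grip_force: 0.3
```

Request:
{"method": "servo_tool", "body": {"plan": [[100,0.001,0,0,0,0,0],[100,0.0005,0,0,0,0,0],[100,0,0,0,0,0,0],[100,0,0,0,0,0,0],[100,0,0,0,0,0,0],[100,0,0,0,0,0,0],[100,0,0,0,0,0,0],[100,0,0,0,0,0,0]]}}

```text
time_s: 22.45
ee_pos: [0.5975, 0.1496, 0.0134]
eef_rot: [3.141, 0.003, 0.015]
force: [-12.3, -1.3, 8.1]
grip_width: 0.0942
grip_force: 6.2
```

Request:
{"method": "servo_tool", "body": {"plan": [[100,0.0005,0,0,0,0,0],[100,0.0005,0,0,0,0,0],[100,0,0,0,0,0,0],[100,0,0,0,0,0,0],[100,0,0,0,0,0,0],[100,0,0,0,0,0,0],[100,0,0,0,0,0,0],[100,0,0,0,0,0,0]]}}

```text
time_s: 23.45
ee_pos: [0.5975, 0.1496, 0.0134]
eef_rot: [3.141, 0.006, 0.015]
force: [-21.0, -2.1, 13.1]
grip_width: 0.0939
grip_force: 10.4
```

Request:
{"method": "servo_tool", "body": {"plan": [[100,-0.003,0,0,0,0,0],[100,-0.02,0,0,0,0,0],[100,-0.04,0,0,0,0,0],[100,-0.04,0,-0.03,0,0,0],[100,-0.04,0,-0.05,0,0,0],[100,-0.04,0,-0.05,0,0,0],[100,0,0.03,-0.03,0,0,0],[100,0,0.03,0,0,0,0]]}}

```text
time_s: 24.45
ee_pos: [0.4206, 0.0866, 0.1738]
eef_rot: [-3.141, -0.006, 0.016]
force: [0.8, -0.3, -0.8]
grip_width: 0.0939
grip_force: 0.0
```

Run:
```python
from h import *
for n in("scene","top"):
    c=shot(n,f"pics/{n}9.png");p=pts(c)
    # block+caps top, station fences are lower than 0.033
    q=seen(p,((.59,.72),(.06,.24)));q=q[(q[:,2]>.036)&(q[:,2]<.0445)]
    k=seen(p,((.59,.69),(.06,.206)));k=k[k[:,2]>.046]
    e=seen(p,((.42,.56),(-.21,-.05)));print(n,"block",rect(q[:,:2]),"caps",rect(k[:,:2]),"empty",rect(e[:,:2]))
print(ctrl.get_obs()["force"].round(1))
```

```text
scene block (array([663.5, 145.5]), array([111. , 128.5]), 0.7) caps (array([651.3, 146.5]), array([ 76.5, 118.6]), 0.6) empty (array([ 489.5, -133.3]), array([128.5,  90.9]), 87.6)
top block (array([663.2, 152.7]), array([111.4, 137.4]), 1.1) caps (array([650. , 147.2]), array([ 73.8, 116.7]), 0.5) empty (array([ 488.6, -133.9]), array([128.2,  87.9]), 87.6)
[-0.4 -0.5  0.3]
```

```bash
python3 -c "
import cv2
a=cv2.imread('pics/top9.png')[130:230,180:320];b=cv2.imread('pics/scene9.png')[150:290,230:400]
cv2.imwrite('pics/c9.png',cv2.hconcat([cv2.resize(a,(400,400*100//140)),cv2.resize(b,(400,400*100//140))]))"
```

```text
(no output)
```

View pics/c9.png

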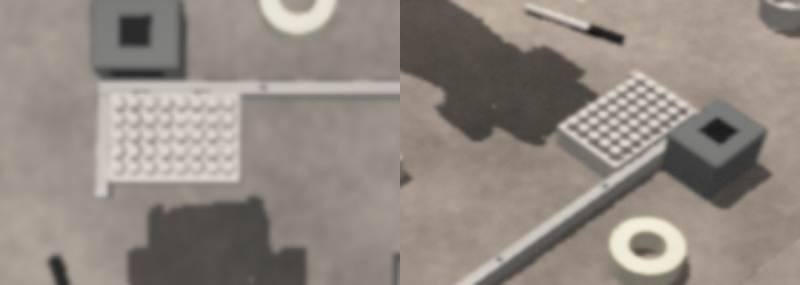

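The left crop shows the rack flush in the corner, with the fence along the top edge (row ~90) and the end stop at column ~104. The right crop agrees. The caps' centre at (0.650, 0.147) matches the home position, and the empty rack hasn't moved.

```bash
python3 -c "
from station import ctrl
print(ctrl.hand_in())"
```

```text
the job is handed in; nothing more can be done
None
```

I pushed the full rack into the station corner and handed the job in; no verdict came back. The last camera check, about 24 s in, put the rack's centre at its home position to within about 1–2 mm. It felt firm contact on both fences, the empty rack was unmoved, and the hand was clear.

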